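# Make up one coffee set and one tea set on their mugs

### The arm

A 6-joint arm with a two-finger parallel gripper is mounted at the origin on a cart in front of the work surface, level with it; the furniture and walls round the work are solid. World frame = base frame: x ahead of the robot, y to its left, z up, the work surface at z = 0. Lengths are in m, angles in rad, forces in N, time in s.
With the tool pointing down it reaches from about 0.35 to 0.875 m from the base axis. Payload 4.2 kg.
Tool frame: the origin (TCP) lies at the very end of the fingers, on their centre line; the grasp point (between the pads) lies arm.grip_point_offset behind it (arm.grip_point_offset is the distance from the TCP to the grasp point, in m); z points along the fingers, y is the line along which they close (so a half turn about z gives the same grasp; the last joint's range is limited). The gripper opens to 85 mm and grips with 20 to 120 N. Pads are 22 mm wide; open, the fingers measure 114 mm over their backs; the gripper's body (76 mm by 85 mm) begins 54 mm behind the grasp point. The pads swing forward as they close: fully open they stand 13 mm farther back than shut.
Start: joints at [-1.06, 0.385, 0.008, 0, -1.194, -0.259], TCP at [0.156, -0.605, 0.201] pointing down, gripper open.
Joint ranges: [-3.14, 3.14], [-1.21, 2.06], [-1.07, 1.41], [-3.16, 2.05], [-2.99, -0.16], [-3.1, 3.1]. Speed limits (rad/s): [2.79, 2.79, 3.14, 3.14, 3.14, 3.14].

### API

Orientations are given as a unit quaternion [w, x, y, z].
In Python, from bench import status, eyes, arm gives the robot as it stands.
- The arm moves only by the shell command python3 -m creep 'ROWS' [FORCE]. ROWS is JSON, a list of rows, each a list of 7 numbers: the shift along the world's x, y, z in mm, then the turn, a rotation vector about the world's x, y, z in rad, then the opening, from -1 (shut) to 1 (fully open), so that 0 is half open. In form: [[dx, dy, dz, ax, ay, az, jaw], ...]. A call has exactly 10 rows; each row is the pose to reach, as a shift and turn from the pose commanded when the call began; what a row does not reach only later rows make up. A row lasts 1/8 s, in which the tool goes at most 62.5 mm and 10.7 degrees, less where a joint would pass 70% of its speed; a pose out of reach is approached as far as the arm can. A call with a gripper value outside its range is refused whole. The fingers move at their own pace and stop on an object; FORCE is the grip in N (left out, the last holds). Time passes only in rows, so rows that repeat a pose let the fingers close, or fill a call up. It gives the time, the measured TCP pose, the force, the opening and the grip force at its end, in the units of the state.
- status.get_state(): the state, without advancing time (a new reading comes with each control period).
- eyes.capture(name): name is "scene" or "top" or "wrist"; returns a dict with "color" (400x640x3 uint8, red, green, blue), "fx", "fy", "cx", "cy" (pixels), "extrinsics" (4x4, takes a point from camera to world coordinates); the wrist camera has in their place "T_tool_cam" (4x4, takes a point from camera to tool coordinates, whose origin is the TCP and whose axes are the flange's). Camera axes: x right, y down, z forward; pixel columns grow to the right and rows downward; lengths in m; the calibration is good to about 2 mm. The wrist camera is an equidistant fisheye: a pixel r from the principal point sees the ray r / f radians off the axis. A picture is of the moment at which its call begins: read the wrist's pose just before it. There is no depth.
- arm.job_done(): hands the job in; it is judged then, once.
The state is a dict: "time": time; "qpos": joint angles; "qd": joint speeds; "tau": joint torques, N m; "eef_pos": TCP position; "tcp_rot": TCP orientation; "wrist_force": force on the tool from outside, world axes, zero at the start; "wrist_torque": the same for the moment, N m; "gripper_width": opening from 0.0 (shut) to 1.0 (fully open); "grasp_force": force on a finger pad.
Only numpy, scipy, OpenCV 4.12 (cv2) and the standard library are available. Lean on these libraries where they do the work, as an engineer would, in place of code of your own. Each camera call takes 0.05 s, during which the arm holds its last target. There are 200 camera calls.

### The job

Get one drip coffee and one loose-leaf tea ready to pour. On the low, round-bellied mug build the coffee brewer: stand the brewer body on the rim, lower the press into its chamber, then put the domed lid over the chamber. In the tall, straight mug hang the infuser basket by its rim and close it with the flat lid; set everything down level and centred without dropping it, let go, and leave the mugs, the lemon and the teaspoon where they are.

Things in the scene. Friction and masses are not known exactly. Their poses are not given: they have to be found in the camera images.
- brewer_center (a point): Brewer body, steel: saucer 92 mm across with an open chamber on it. From its underside: foot 0-6 mm, 60 mm across (goes into the mug's mouth); saucer 6-8.5 mm, lip to 10.5; chamber to 48 mm, 62 mm across outside (rim bead 64), 57 inside, floor at 11.5. Grasp across the chamber's top. Point: on the axis, 24 mm up; z up. On the mug the saucer rests on the rim, this point 18 mm above it.
- press_center (a point): Press of the brewer, steel: perforated disc 49 mm across, 4 mm thick, stem 8 mm thick, grip knob 14 mm across from 47 to 59 mm above the underside; 61 mm tall. Stands on its disc. Point: on the axis, 30.5 mm up; z up. Seated, the disc lies on the chamber's floor, this point 18 mm above the brewer's point, and the knob's top stands 24 mm out of the chamber.
- domed_lid_center (a point): Domed steel lid, 58 mm tall: skirt 74 mm across (69 inside) 0-8.5 mm above the underside, shoulder to 11, dome 60 mm across to 39, black knob 16 mm across from 45 to 58. Lies knob up. Point: on the axis, 29 mm up; z up. Seated, the skirt surrounds the chamber and the shoulder rests on its rim: underside 8.5 mm below that rim, this point 44.5 mm above the brewer's point. The press knob fits under the dome.
- basket_center (a point): Tea infuser basket, perforated steel, 78 mm tall, standing on its bottom: basket 60 mm across (50 at the bottom) 0-58 mm up, flat rim 86 mm across 58-60.5 mm, round collar 57 mm across outside, 51 inside, 60.5-78 mm. Grasp across the collar. Point: on the axis, 39 mm up; z up. In the mug the rim's underside rests on the mug's rim, this point 19 mm below it.
- flat_lid_center (a point): Flat lid of the infuser, pale wood, 30 mm tall: grey plug 43 mm across 0-6 mm above the underside (stands on it), disc 73 mm across 6-12.5 mm, knob 16 mm across 12.5-30 mm. Point: on the axis, 15 mm up; z up. Seated, the plug is inside the basket's collar and the disc rests on the collar's top: this point 48 mm above the basket's point.
- round_mug_rim (a point): Low round-bellied cream mug with a handle, 90 mm across, 87 mm tall, loose, upright. Point: centre of its mouth in the plane of the rim, 87 mm above the worktop. Own -y points to the handle, which reaches 73 mm from the axis; z up. The mouth is 68 mm or more across inside: the brewer's foot enters with 4 mm or more to spare all round.
- tall_mug_rim (a point): Tall straight-sided white mug with a handle, 78 mm across, 101 mm tall, loose, upright. Point: centre of its mouth in the plane of the rim, 101 mm above the worktop. Own +y points to the handle, which reaches 75 mm from the axis; z up. Inside it is 68 mm across and 96 mm deep: the basket hangs in it with 4 mm to spare all round.
- lemon: Lemon, 75 x 58 x 59 mm, a bystander lying on the worktop among the parts. Origin under its centre, on the worktop. (Over the worktop behind it and behind the parts a wall cupboard overhangs: underside 0.5 m up, front 0.62 m ahead of the robot's axis, from y = -0.32 to the left. Travel with the arm in front of it.)
- teaspoon: Steel teaspoon, 138 mm long, 28 mm wide, 12 mm high, a bystander lying on the worktop, pointing roughly away from the robot. Origin under its centre, on the worktop.
Things that resemble listed ones, but are neither listed nor needed, are in the scene too. Leave any green look-alike of the part that bears press_center alone.

How it is judged:
By the outcome, as a careful person would: the job done as asked, in the order asked, and still so for the second after the job is handed in, with the robot touching nothing.
It also fails if it takes over 122 s, if anything falls off the work surface, if the arm or the gripper's body presses on something with over 40 N, if the wrist force passes 120 N, or if a joint passes its speed limit or range.

## Working session

There is one attempt and no reset: what is moved stays moved. The work goes in short steps, Python scripts to look and compute and a shell command to move; the robot and the scene stay as the last step left them, time stands still between calls to the robot, and variables do not carry over. Pictures are saved under pics/ and viewed, at most 14 in all, crops included, and the job is handed in when it is done.

```bash
ls; mkdir -p pics; python3 - <<'E'
from bench import status, eyes, arm
import cv2
print(arm.grip_point_offset); s=status.get_state(); print(s)
for n in("scene","top","wrist"):
    c=eyes.capture(n); cv2.imwrite(f"pics/{n}0.png",c["color"][...,::-1])
    print(n,{k:v for k,v in c.items() if k!="color"})
E
```

```text
pics
0.0187
{'time': 0.0, 'qpos': array([-1.06042938e+00,  3.85565960e-01,  6.66391244e-03, -5.43351424e-04,
       -1.19401037e+00, -2.58622219e-01]), 'qd': array([ 0.00113626, -0.00063157, -0.00143657, -0.00062811, -0.00090209,
        0.00092737]), 'tau': array([ 8.19800880e-04, -3.92290735e+01,  1.88396895e+01,  4.18615624e+00,
       -4.72206651e-03,  3.41757918e-06]), 'eef_pos': array([ 0.15556838, -0.60466573,  0.19962431]), 'tcp_rot': array([-1.62786454e-04, -1.25440734e-01,  9.92100519e-01,  1.07550905e-03]), 'wrist_force': array([-0.29606943, -1.22135825,  0.98736929]), 'wrist_torque': array([-0.00332745, -0.03955728, -0.010575  ]), 'grasp_force': 0.0, 'gripper_width': 1.0028554422579343}
scene {'fx': 390.21145234836416, 'fy': 390.21145234836416, 'cx': 318.7264466336976, 'cy': 208.16091923564792, 'extrinsics': array([[-0.77541857, -0.33144286,  0.53746783,  0.01585978],
       [-0.63091697,  0.37178397, -0.68097023,  0.63422327],
       [ 0.02588079, -0.86713454, -0.49740112,  0.54404464],
       [ 0.        ,  0.        ,  0.        ,  1.        ]])}
top {'fx': 486.40219944989224, 'fy': 486.40219944989224, 'cx': 316.2913348878193, 'cy': 203.6559136299773, 'extrinsics': array([[-0.00567974, -0.99939645,  0.0342705 ,  0.41770477],
       [-0.99995862,  0.00543271, -0.00729718,  0.05158063],
       [ 0.00710659, -0.03431052, -0.99938595,  1.08149959],
       [ 0.        ,  0.        ,  0.        ,  1.        ]])}
wrist {'fx': 309.70691628693146, 'fy': 309.70691628693146, 'cx': 317.75175750762793, 'cy': 199.5588402095945, 'T_tool_cam': array([[-9.26205127e-04, -9.61972920e-01, -2.73143266e-01,
         6.73933314e-02],
       [ 9.99999528e-01, -8.10744404e-04, -5.35581676e-04,
         1.88718413e-04],
       [ 2.93765694e-04, -2.73143634e-01,  9.61973216e-01,
        -1.72529462e-01],
       [ 0.00000000e+00,  0.00000000e+00,  0.00000000e+00,
         1.00000000e+00]])}
```

View pics/scene0.png

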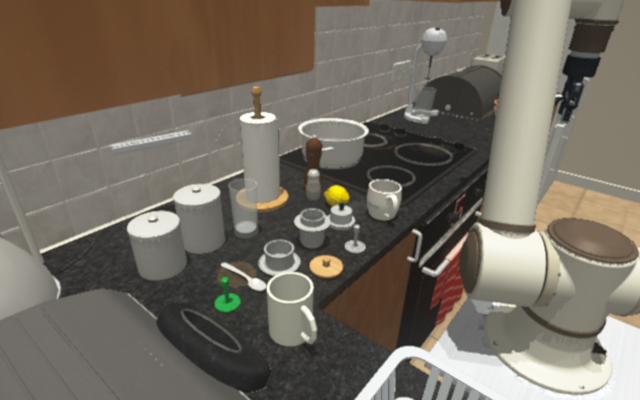

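View pics/top0.png

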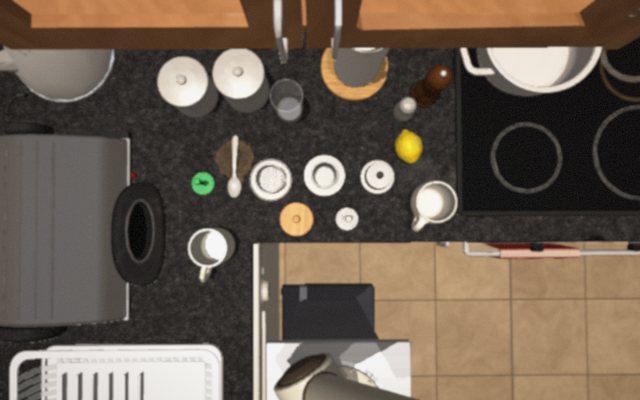

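Scene view: brewer (279,258), basket (312,225), domed lid (341,212), flat lid (326,266), steel press (355,245), green press (227,300), tall mug (290,310), round mug (384,200), lemon and spoon beside them. The top view shows the same things in a matching layout.

Possible mix-ups, by top-view pixel:
- **Press:** steel (346,218) or green decoy (203,183). I take the steel one.
- **Brewer or basket:** (271,180) or (324,175). The brewer is the low one with the saucer, and the basket is the taller one with the flat rim.
- **Lids:** domed (378,177), flat wood (296,219). The canister lids at (182,80) and (238,72) are not wanted.
- **Mugs:** round (435,200), tall (211,245). The glass at (287,100) is not wanted.

Next is a close crop to check these choices.

```bash
cat > h.py <<'E'
import numpy as np, cv2
from scipy.spatial.transform import Rotation as R
from bench import status, eyes
def tool():
    s=status.get_state(); T=np.eye(4); q=s["tcp_rot"]
    T[:3,:3]=R.from_quat([q[1],q[2],q[3],q[0]]).as_matrix(); T[:3,3]=s["eef_pos"]; return T
def cap(n):
    T=tool(); c=eyes.capture(n); c["E"]=T@c["T_tool_cam"] if n=="wrist" else c["extrinsics"]; c["n"]=n; return c
def ray(c,u,v):
    x,y=(u-c["cx"])/c["fx"],(v-c["cy"])/c["fy"]
    if c["n"]=="wrist":
        r=np.hypot(x,y)+1e-12; d=np.array([x/r*np.sin(r),y/r*np.sin(r),np.cos(r)])
    else: d=np.array([x,y,1.])
    return c["E"][:3,3], c["E"][:3,:3]@d
def pt(c,u,v,z):
    o,d=ray(c,u,v); return o+d*(z-o[2])/d[2]
def proj(c,p):
    q=np.linalg.inv(c["E"])@np.append(p,1); 
    if c["n"]=="wrist":
        h=np.hypot(q[0],q[1])+1e-12; t=np.arctan2(h,q[2]); return c["cx"]+c["fx"]*t*q[0]/h, c["cy"]+c["fy"]*t*q[1]/h
    return c["cx"]+c["fx"]*q[0]/q[2], c["cy"]+c["fy"]*q[1]/q[2]
E
python3 - <<'E'
from h import *
c=cap("top"); im=c["color"][...,::-1].copy()
cv2.imwrite("pics/crop1.png",cv2.resize(im[130:285,185:465],None,fx=2.8,fy=2.8,interpolation=cv2.INTER_CUBIC))
for n,u,v,z in [("brewer",271,180,.048),("press",346,218,.06),("dome",378,177,.058),("basket",324,175,.06),("flat",296,219,.0125),("round",435,202,.087),("tall",211,246,.101),("lemon",409,146,.03),("green",203,183,.05)]: print(n,pt(c,u,v,z).round(3))
E
```

```text
brewer [0.504 0.14  0.048]
press [ 0.422 -0.018  0.06 ]
dome [ 0.508 -0.087  0.058]
basket [0.513 0.028 0.06 ]
flat [0.421 0.089 0.012]
round [ 0.454 -0.199  0.087]
tall [0.367 0.256 0.101]
lemon [ 0.578 -0.158  0.03 ]
green [0.498 0.284 0.05 ]
```

View pics/crop1.png

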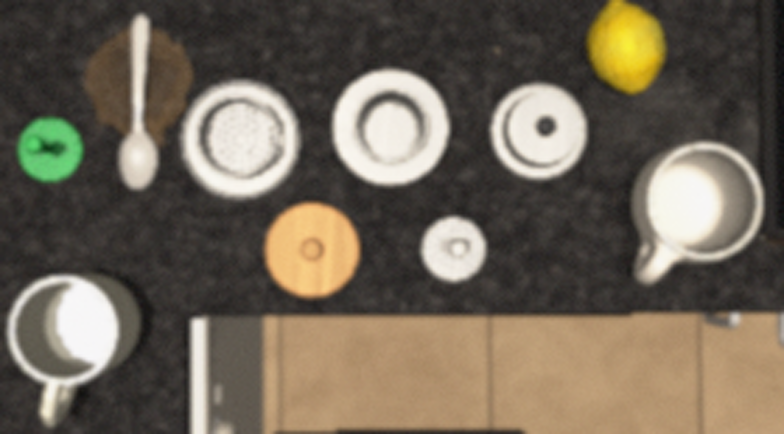

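The crop shows the left vessel (241,138) with a perforated floor, the right vessel (390,127) with a narrower collar, the dome (540,130), wood lid (312,250), steel press (455,248) and green decoy (48,150). Brewer and basket need a side view to tell apart, so I'll crop the scene camera and project the estimates into it.

```bash
python3 - <<'E'
from h import *
c=cap("scene"); im=c["color"][...,::-1].copy()
for n,p in [("brewer",(.504,.14,.048)),("basket",(.513,.028,.078)),("dome",(.508,-.087,.058)),("press",(.422,-.018,.06)),("round",(.454,-.199,.087)),("tall",(.367,.256,.101))]: print(n,np.round(proj(c,p),1))
cv2.imwrite("pics/crop2.png",cv2.resize(im[170:350,205:415],None,fx=3.3,fy=3.3,interpolation=cv2.INTER_CUBIC))
E
```

```text
brewer [282.  247.2]
basket [312.3 214.1]
dome [342.5 204.3]
press [355.  226.6]
round [384.7 185.9]
tall [292.3 282.6]
```

View pics/crop2.png

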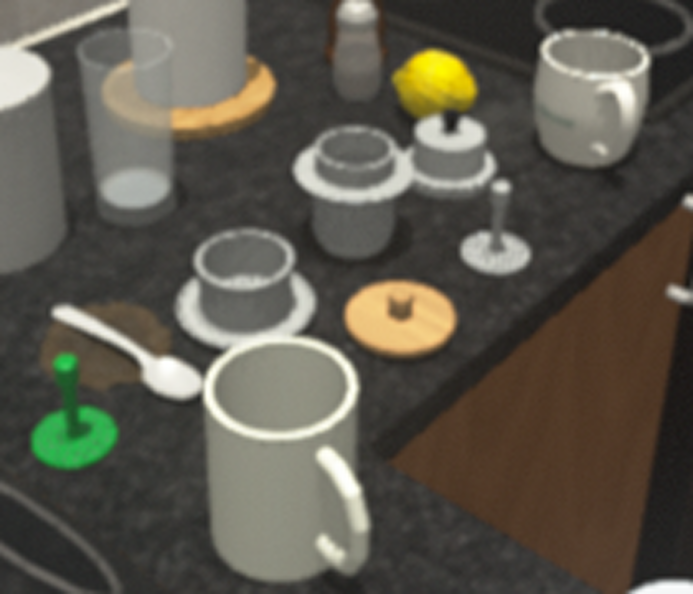

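The side view settles it: the low vessel on a saucer (crop 245,280) is the brewer and the tall one with the raised rim (crop 355,190) is the basket. The round mug is on the right and the tall mug in front on the left. I'll go over the round mug first and square up the tool on the way.

```bash
python3 -m creep '[[50,60,20,0,0,-0.06,1],[85,116,50,0,0,-0.12,1],[128,174,50,0,0,-0.2,1],[170,232,50,0,0,-0.2513,1],[213,290,50,0,0,-0.2513,1],[256,348,50,0,0,-0.2513,1],[298,406,50,0,0,-0.2513,1],[298,406,50,0,0,-0.2513,1],[298,406,50,0,0,-0.2513,1],[298,406,50,0,0,-0.2513,1]]' 40
python3 - <<'E'
from h import *
c=cap("wrist"); print(tool().round(4)); im=c["color"][...,::-1].copy(); cv2.imwrite("pics/w1.png",im)
print(proj(c,(.454,-.199,.087)))
E
```

```text
time: 1.5
eef_pos: [0.4538, -0.1988, 0.2505]
tcp_rot: [-0.0, -0.001, 1.0, 0.0]
wrist_force: [-0.1, -0.5, 0.2]
gripper_width: 1.001
grasp_force: 0.0
[[-1.000e+00 -6.000e-04 -5.000e-04  4.533e-01]
 [-6.000e-04  1.000e+00  0.000e+00 -1.995e-01]
 [ 5.000e-04  0.000e+00 -1.000e+00  2.506e-01]
 [ 0.000e+00  0.000e+00  0.000e+00  1.000e+00]]
(np.float64(317.06222945388885), np.float64(175.47806784293581))
```

View pics/w1.png

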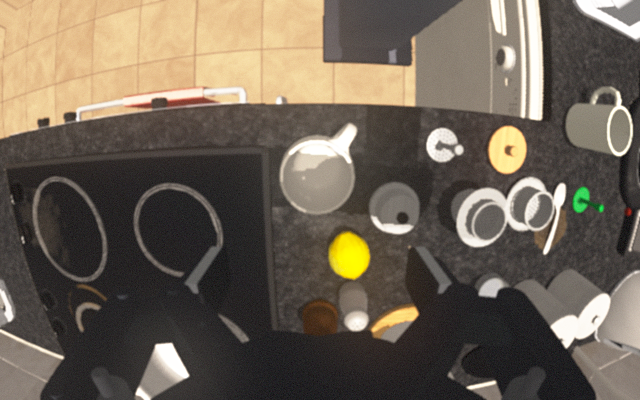

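The wrist view shows the round mug's mouth at (317,175), handle up and right, with the lemon (349,255), dome (395,208) and the rest to the right; the fingertips are at (215,260) and (415,255). I'll write a circle fit that takes edge pixels, casts rays onto the rim plane and runs robust least squares, then use it on the mug.

```bash
cat >> h.py <<'E'
from scipy.optimize import least_squares
def circ(c,p0,z,r,bands=(.010,.006,.003),free=False,lo=50,hi=120):
    """centre (x,y), radius of the circle of radius about r in plane z near p0"""
    e=cv2.Canny(cv2.cvtColor(c["color"],cv2.COLOR_RGB2GRAY),lo,hi)
    u0,v0=proj(c,(*p0[:2],z)); vs,us=np.nonzero(e)
    k=np.hypot(us-u0,vs-v0)<150; P=np.array([pt(c,u,v,z)[:2] for u,v in zip(us[k],vs[k])])
    x=np.array([*p0[:2],r],float)
    for b in bands:
        d=np.hypot(*(P-x[:2]).T)-x[2]; Q=P[abs(d)<b]
        f=lambda y:np.hypot(*(Q-y[:2]).T)-(y[2] if free else r)
        x=least_squares(f,x if free else x[:2],loss="soft_l1",f_scale=.001).x
        if not free: x=np.append(x,r)
    a=np.arctan2(*(Q-x[:2]).T[::-1]); cov=len(np.unique((a//.35)))
    return x.round(4),len(Q),cov,round(float(np.std(f(x if free else x[:2]))),4)
E
python3 - <<'E'
from h import *
w=cap("wrist"); t=cap("top")
for c in(w,t):
    print(c["n"],"round r.038",circ(c,(.454,-.199),.087,.038,free=True),circ(c,(.454,-.199),.087,.035,free=True))
print("tall top",circ(t,(.367,.256),.101,.039), circ(w,(.367,.256),.101,.039))
print("brewer",circ(t,(.504,.14),.0105,.046), circ(w,(.504,.14),.0105,.046))
print("basket",circ(t,(.513,.028),.0605,.043), circ(w,(.513,.028),.0605,.043))
print("dome",circ(t,(.508,-.087),.0085,.037), circ(w,(.508,-.087),.0085,.037))
print("flat",circ(t,(.421,.089),.0125,.0365), circ(w,(.421,.089),.0125,.0365))
print("press",circ(t,(.425,-.018),.004,.0245), circ(w,(.425,-.018),.004,.0245))
E
```

```text
wrist round r.038 (array([ 0.4558, -0.1991,  0.0422]), 291, 17, 0.0013) (array([ 0.4581, -0.1987,  0.0407]), 291, 18, 0.0016)
top round r.038 (array([ 0.4484, -0.1842,  0.0454]), 25, 4, 0.0017) (array([ 0.4554, -0.1964,  0.0358]), 31, 6, 0.0013)
tall top (array([0.3643, 0.2644, 0.039 ]), 144, 18, 0.0008) (array([0.3666, 0.2652, 0.039 ]), 114, 18, 0.0008)
brewer (array([0.5088, 0.1446, 0.046 ]), 155, 18, 0.0009) (array([0.5088, 0.1419, 0.046 ]), 92, 15, 0.0017)
basket (array([0.5133, 0.0281, 0.043 ]), 119, 15, 0.0009) (array([0.5153, 0.0299, 0.043 ]), 191, 18, 0.0007)
dome (array([ 0.5098, -0.084 ,  0.037 ]), 10, 3, 0.0017) (array([ 0.5151, -0.0892,  0.037 ]), 152, 17, 0.001)
flat (array([0.4213, 0.0886, 0.0365]), 126, 18, 0.0008) (array([0.4235, 0.0905, 0.0365]), 154, 18, 0.0006)
press (array([ 0.421 , -0.0232,  0.0245]), 84, 18, 0.0009) (array([ 0.4236, -0.0212,  0.0245]), 122, 18, 0.0009)
```

```bash
python3 -m creep '[[10,60,0,0,0,0,1],[20,120,-10,0,0,0,1],[30,180,-25,0,0,0,1],[40,240,-40,0,0,0,1],[50,300,-60,0,0,0,1],[55,341,-85,0,0,0,1],[55,341,-100,0,0,0,1],[55,341,-100,0,0,0,1],[55,341,-100,0,0,0,1],[55,341,-100,0,0,0,1]]'
python3 - <<'E'
from h import *
w=cap("wrist"); cv2.imwrite("pics/w2.png",w["color"][...,::-1])
print("lip",circ(w,(.509,.142),.0105,.046)); print("bead",circ(w,(.509,.142),.048,.032))
print("basket",circ(w,(.515,.030),.0605,.043))
E
```

```text
time: 2.9
eef_pos: [0.5094, 0.1409, 0.1519]
tcp_rot: [0.001, 0.001, 1.0, 0.001]
wrist_force: [0.6, -0.3, -0.3]
gripper_width: 1.0
grasp_force: 0.0
lip (array([0.5106, 0.1474, 0.046 ]), 353, 18, 0.0009)
bead (array([0.5106, 0.144 , 0.032 ]), 260, 15, 0.0017)
basket (array([0.5147, 0.0306, 0.043 ]), 323, 18, 0.0005)
```

View pics/w2.png

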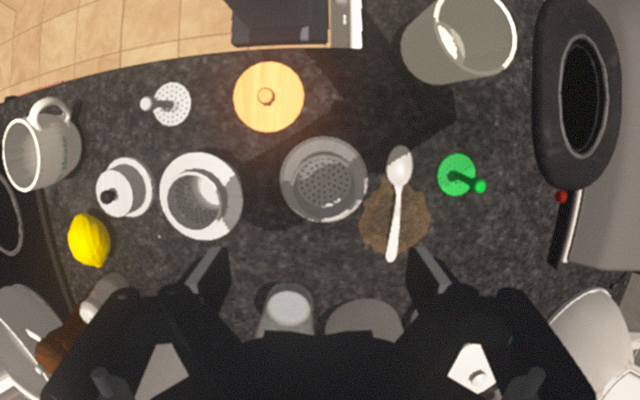

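The view shows the brewer at (323,180), centred between the fingers, with the spoon to its right at (400,170) clear of the finger line. Descending and gripping.

```bash
python3 -m creep '[[2,4,-40,0,0,0,1],[2,4,-85,0,0,0,1],[2,4,-115,0,0,0,1],[2,4,-133,0,0,0,1],[2,4,-133,0,0,0,1],[2,4,-133,0,0,0,-1],[2,4,-133,0,0,0,-1],[2,4,-133,0,0,0,-1],[2,4,-133,0,0,0,-1],[2,4,-133,0,0,0,-1]]' 40
python3 -m creep '[[0,0,10,0,0,0,-1],[0,0,30,0,0,0,-1],[0,0,70,0,0,0,-1],[0,0,120,0,0,0,-1],[0,0,160,0,0,0,-1],[0,0,190,0,0,0,-1],[0,0,190,0,0,0,-1],[0,0,190,0,0,0,-1],[0,0,190,0,0,0,-1],[0,0,190,0,0,0,-1]]'
python3 - <<'E'
from h import *
w=cap("wrist"); cv2.imwrite("pics/w3.png",w["color"][...,::-1]); T=tool();print(T[:3,3])
E
```

```text
time: 4.2
eef_pos: [0.5108, 0.1458, 0.0178]
tcp_rot: [0.0, -0.0, 1.0, 0.0]
wrist_force: [0.2, -0.1, -0.0]
gripper_width: 0.003
grasp_force: 0.0
time: 5.45
eef_pos: [0.5104, 0.1455, 0.2068]
tcp_rot: [-0.001, -0.0, 1.0, -0.001]
wrist_force: [-0.5, 0.3, -0.3]
gripper_width: -0.001
grasp_force: 0.0
[0.5104558  0.14557611 0.20694843]
```

View pics/w3.png

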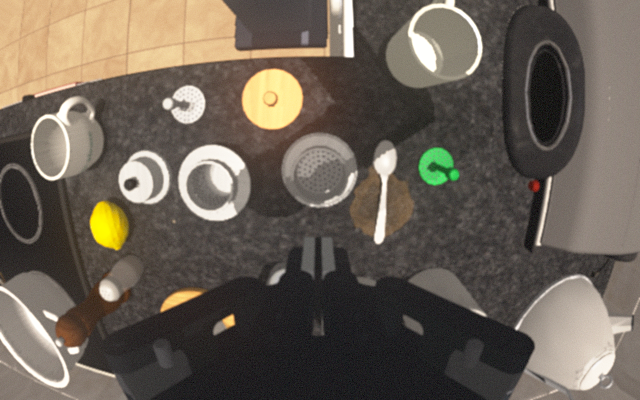

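The fingers shut on nothing. I'll check where the brewer is now and where the fingertips appear, against their projected positions.

```bash
python3 - <<'E'
from h import *
w=cap("wrist");t=cap("top"); T=tool()
print("TCP proj",proj(w,T[:3,3]))
for c in (w,t): print("lip",circ(c,(.509,.142),.0105,.046),"bead",circ(c,(.509,.142),.048,.032),"basket",circ(c,(.515,.030),.0605,.043))
q=status.get_state(); print(q["qpos"],q["eef_pos"])
s=cap("scene"); print("scene lip",circ(s,(.509,.142),.0105,.046), "TCP",proj(s,T[:3,3]))
a=cv2.resize(s["color"][150:310,200:400,::-1],None,fx=3,fy=3); cv2.imwrite("pics/s3.png",a)
E
```

```text
TCP proj (np.float64(317.067040126593), np.float64(229.75931589729308))
lip (array([0.5106, 0.1475, 0.046 ]), 290, 18, 0.0007) bead (array([0.5118, 0.1458, 0.032 ]), 221, 17, 0.0016) basket (array([0.5147, 0.0304, 0.043 ]), 277, 18, 0.0005)
lip (array([0.5086, 0.1448, 0.046 ]), 101, 15, 0.0011) bead (array([0.5067, 0.1419, 0.032 ]), 78, 16, 0.0014) basket (array([0.513 , 0.0273, 0.043 ]), 150, 18, 0.0008)
[ 5.83581257e-01  2.20450752e-01 -2.10786625e-01 -3.11154920e-06
 -1.14058665e+00 -2.15384079e+00] [0.51061715 0.14566797 0.20721818]
scene lip (array([0.5083, 0.1463, 0.046 ]), 72, 13, 0.0011) TCP (np.float64(275.8808388829868), np.float64(180.88850554216936))
```

View pics/s3.png

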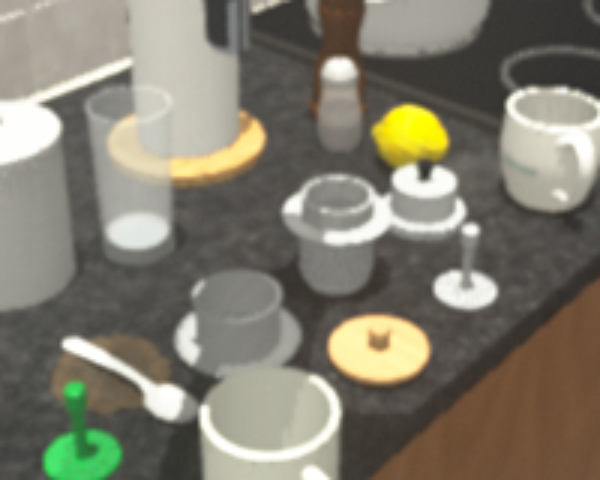

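The brewer hasn't moved, but the fingertips appear higher than the reported TCP: scene (280,167) against a projected (276,181). I'll check this numerically with the grey profile down the tool axis.

```bash
python3 - <<'E'
from h import *
s=cap("scene"); w=cap("wrist"); T=tool(); p=T[:3,3]
g=cv2.cvtColor(s["color"],cv2.COLOR_RGB2GRAY)
for z in range(-10,70,4):
    row=[]
    for dy in (-12,-6,0,6,12):
        u,v=proj(s,p+[0,dy/1e3,z/1e3]); row.append(int(cv2.getRectSubPix(g,(1,1),(u,v))[0,0]))
    print(z,np.round(proj(s,p+[0,0,z/1e3]),0),row)
gw=cv2.cvtColor(w["color"],cv2.COLOR_RGB2GRAY)
print(gw[218:262:2,304:334:3])
E
```

```text
-10 [276. 185.] [90, 157, 174, 181, 185]
-6 [276. 183.] [91, 158, 174, 179, 185]
-2 [276. 182.] [98, 160, 174, 179, 185]
2 [276. 180.] [92, 160, 173, 180, 185]
6 [276. 178.] [92, 161, 174, 180, 186]
10 [276. 176.] [96, 160, 173, 181, 184]
14 [276. 174.] [100, 161, 174, 181, 185]
18 [276. 172.] [94, 161, 174, 181, 185]
22 [275. 170.] [87, 161, 174, 181, 186]
26 [275. 169.] [87, 144, 165, 179, 184]
30 [275. 167.] [92, 127, 134, 169, 185]
34 [275. 165.] [94, 126, 96, 115, 169]
38 [275. 163.] [95, 127, 79, 62, 113]
42 [275. 161.] [99, 128, 84, 60, 64]
46 [275. 159.] [98, 128, 81, 59, 60]
50 [275. 157.] [95, 128, 80, 59, 59]
54 [275. 155.] [95, 129, 77, 58, 59]
58 [275. 153.] [96, 129, 80, 59, 58]
62 [275. 151.] [91, 111, 79, 59, 59]
66 [275. 149.] [68, 65, 63, 60, 59]
[[ 81  74  65  67  74  65  63  69  79  70]
 [ 96  67  58  67  71  67  67  70  70  60]
 [ 91  59  57  61  68  70  64  69  66  64]
 [ 77  74  63  68  69  70  64  79  78  76]
 [ 71  74  86  75  73  73  69  82  87  82]
 [ 75  81  79  71  74  65  72  70  67  77]
 [ 69  67  75  81  83  71  74  69  72  70]
 [ 63  78  67  70  70  73  73  66  59  60]
 [ 70  79  71  66  66  65  67  61  62  59]
 [ 71  79  73  78  63  55  77  72  68  66]
 [ 85  96 100  92  43  41  93  96  97  85]
 [ 92 100  99  95  37  39  92 102  96  95]
 [ 88  97  96  97  36  33  95  99 101  91]
 [ 92  97 100  93  44  37  91 102 100  97]
 [ 94  98  96  98  43  31  93 102  94 100]
 [ 97 100 100  97  43  38  94 101 100  99]
 [ 92 101 102  92  33  38  88  96  99  97]
 [ 93 101  96  96  37  38  93  98 101  97]
 [ 98  97  96  98  27  30  91  99  99 100]
 [ 98  98 100  87  33  39  85  97  93 100]
 [ 99  95 101  89  38  33  80 101  98  95]
 [ 98  99  96  84  34  33  76  97 101  99]]
```

Two things agree that the visible finger ends are about 25–35 mm behind the reported TCP: the scene profile, and the fact that the shut fingers passed over the 48 mm rim. The wrist camera pose itself is consistent with the top camera, so only the tool length is off. I'll retry 26 mm lower, which is safe because the miss shows an offset of at least 22 mm.

```bash
python3 -m creep '[[0,0,-30,0,0,0,1],[0,0,-60,0,0,0,1],[0,0,-100,0,0,0,1],[0,0,-130,0,0,0,1],[0,0,-160,0,0,0,1],[0,0,-190,0,0,0,1],[0,0,-205,0,0,0,1],[0,0,-214,0,0,0,1],[0,0,-214,0,0,0,1],[0,0,-214,0,0,0,1]]'
python3 -m creep '[[0,0,0,0,0,0,-1],[0,0,0,0,0,0,-1],[0,0,0,0,0,0,-1],[0,0,0,0,0,0,-1],[0,0,0,0,0,0,-1],[0,0,0,0,0,0,-1],[0,0,0,0,0,0,-1],[0,0,0,0,0,0,-1],[0,0,0,0,0,0,-1],[0,0,0,0,0,0,-1]]' 40
python3 - <<'E'
from h import *
s=cap("scene"); cv2.imwrite("pics/s4.png",cv2.resize(s["color"][160:300,200:360,::-1],None,fx=4.5,fy=4.2,interpolation=cv2.INTER_CUBIC))
E
```

```text
time: 7.0
eef_pos: [0.5115, 0.1461, -0.0054]
tcp_rot: [0.001, -0.0, 1.0, 0.0]
wrist_force: [-1.2, 0.5, 0.2]
gripper_width: 1.004
grasp_force: 0.0
time: 8.25
eef_pos: [0.5113, 0.1461, -0.0049]
tcp_rot: [0.001, -0.001, 1.0, 0.0]
wrist_force: [-1.9, -0.1, 5.2]
gripper_width: 0.717
grasp_force: 42.7
```

View pics/s4.png

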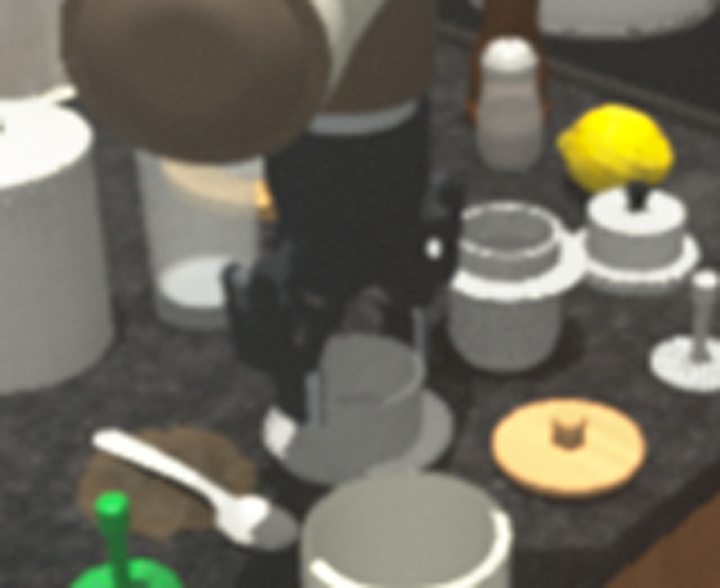

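Gripped: width 0.717 is about 61 mm, matching the chamber. The fingertip shows at crop (315,425), just above the saucer. Lifting, then moving next to the round mug to measure both the mug and the brewer in the hand.

```bash
python3 -m creep '[[0,0,8,0,0,0,-1],[0,0,30,0,0,0,-1],[0,0,80,0,0,0,-1],[0,0,135,0,0,0,-1],[-5,-30,180,0,0,0,-1],[-18,-80,200,0,0,0,-1],[-30,-135,210,0,0,0,-1],[-43,-190,210,0,0,0,-1],[-55,-240,210,0,0,0,-1],[-55,-240,210,0,0,0,-1]]'
python3 - <<'E'
from h import *
w=cap("wrist"); T=tool(); p=T[:3,3]; print(p)
cv2.imwrite("pics/w5.png",w["color"][...,::-1])
for r in(.034,.036,.038,.040,.042,.044): print(r,circ(w,(.456,-.199),.087,r,bands=(.004,.002),lo=80,hi=160))
zb=p[2]+.006
for r in (.032,.0285): print("bead in hand",circ(w,p[:2],zb+.048,r))
print("lip in hand",circ(w,p[:2],zb+.0105,.046))
s=cap("scene"); 
E
```

```text
time: 9.55
eef_pos: [0.454, -0.0968, 0.2038]
tcp_rot: [-0.0, 0.002, 1.0, 0.0]
wrist_force: [0.5, 0.5, -1.5]
gripper_width: 0.716
grasp_force: 44.5
[ 0.45480322 -0.09554386  0.20384028]
0.034 (array([ 0.4565, -0.2023,  0.034 ]), 116, 13, 0.001)
0.036 (array([ 0.4566, -0.2003,  0.036 ]), 161, 16, 0.001)
0.038 (array([ 0.4562, -0.1979,  0.038 ]), 169, 14, 0.0006)
0.04 (array([ 0.4539, -0.1983,  0.04  ]), 122, 15, 0.0009)
0.042 (array([ 0.4562, -0.1996,  0.042 ]), 218, 16, 0.0007)
0.044 (array([ 0.4563, -0.1972,  0.044 ]), 204, 16, 0.0007)
bead in hand (array([ 0.4556, -0.0969,  0.032 ]), 743, 18, 0.0018)
bead in hand (array([ 0.4564, -0.0981,  0.0285]), 495, 15, 0.0015)
lip in hand (array([ 0.4546, -0.0957,  0.046 ]), 780, 14, 0.0016)
```

View pics/w5.png

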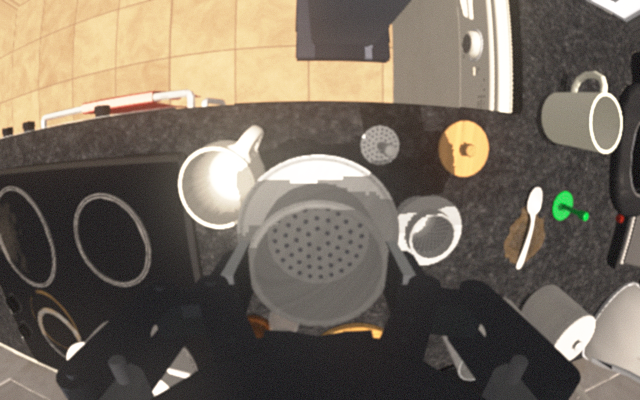

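The brewer hangs level in the hand, and the mug's mouth at (218,187) fits to (.4563,−.199). Moving over it and lowering.

```bash
python3 -m creep '[[0,-40,0,0,0,0,-1],[0,-80,0,0,0,0,-1],[0,-105,-10,0,0,0,-1],[0,-105,-30,0,0,0,-1],[0,-105,-60,0,0,0,-1],[0,-105,-90,0,0,0,-1],[0,-105,-108,0,0,0,-1],[0,-105,-112,0,0,0,-1],[0,-105,-112,0,0,0,-1],[0,-105,-112,0,0,0,-1]]'
python3 - <<'E'
from h import *
T=tool(); p=T[:3,3]; print(p); zb=p[2]+.006
for n in("top","wrist","scene"):
    c=cap(n); print(n,"lip",circ(c,p[:2],zb+.0105,.046),"rim",circ(c,(.456,-.199),.087,.042,bands=(.004,.002)))
    if n=="scene": cv2.imwrite("pics/s6.png",cv2.resize(c["color"][90:240,310:470,::-1],None,fx=4,fy=4,interpolation=cv2.INTER_CUBIC))
E
```

```text
time: 10.9
eef_pos: [0.4567, -0.1991, 0.0927]
tcp_rot: [0.001, -0.001, 1.0, -0.0]
wrist_force: [0.6, -0.7, -1.0]
gripper_width: 0.715
grasp_force: 44.7
[ 0.45668202 -0.19910228  0.09267903]
top lip (array([ 0.4536, -0.1982,  0.046 ]), 70, 11, 0.0016) rim (array([ 0.4548, -0.1965,  0.042 ]), 33, 8, 0.0012)
wrist lip (array([ 0.4571, -0.1989,  0.046 ]), 720, 14, 0.0014) rim (array([ 0.4552, -0.1981,  0.042 ]), 354, 9, 0.0011)
scene lip (array([ 0.4518, -0.1955,  0.046 ]), 55, 15, 0.0016) rim (array([ 0.4526, -0.1965,  0.042 ]), 12, 4, 0.001)
```

View pics/s6.png

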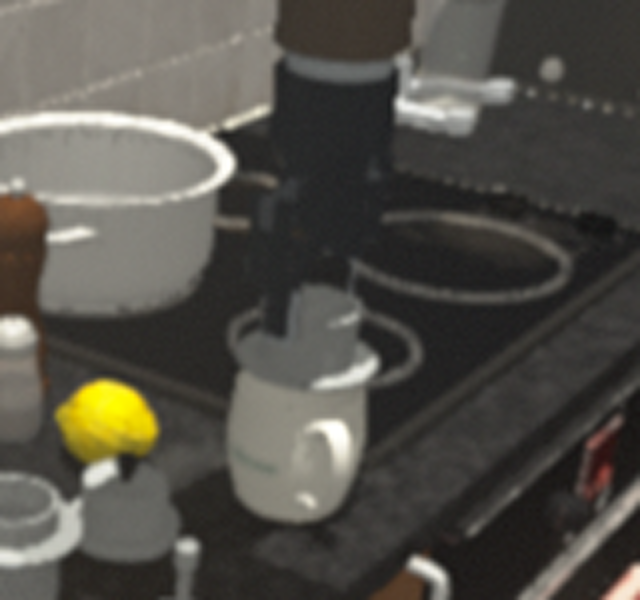

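The brewer sits centred over the mug's mouth. Lowering the last 17 mm in small steps.

```bash
python3 -m creep '[[0,0,-5,0,0,0,-1],[0,0,-10,0,0,0,-1],[0,0,-13,0,0,0,-1],[0,0,-15,0,0,0,-1],[0,0,-16,0,0,0,-1],[0,0,-17,0,0,0,-1],[0,0,-17,0,0,0,-1],[0,0,-17,0,0,0,-1],[0,0,-17,0,0,0,-1],[0,0,-17,0,0,0,-1]]'
```

```text
time: 12.3
eef_pos: [0.4559, -0.1994, 0.0758]
tcp_rot: [0.0, -0.0, 1.0, -0.0]
wrist_force: [-1.4, 1.2, 4.4]
gripper_width: 0.719
grasp_force: 45.2
```

```bash
python3 -m creep '[[0,0,0,0,0,0,0.6],[0,0,0,0,0,0,1],[0,0,0,0,0,0,1],[0,0,0,0,0,0,1],[0,0,20,0,0,0,1],[0,0,60,0,0,0,1],[0,0,110,0,0,0,1],[0,40,125,0,0,0,1],[-15,100,125,0,0,0,1],[-20,120,125,0,0,0,1]]'
python3 -m creep '[[-12,58,-30,0,0,0,0],[-12,58,-60,0,0,0,0],[-12,58,-60,0,0,0,0],[-12,58,-60,0,0,0,0],[-12,58,-60,0,0,0,0],[-12,58,-60,0,0,0,0],[-12,58,-60,0,0,0,0],[-12,58,-60,0,0,0,0],[-12,58,-60,0,0,0,0],[-12,58,-60,0,0,0,0]]'
python3 - <<'E'
from h import *
t=cap("top"); w=cap("wrist"); s=cap("scene"); T=tool(); print(T[:3,3])
for c in(t,w,s): print(c["n"],"brew lip",circ(c,(.456,-.199),.0915,.046),"bead",circ(c,(.456,-.199),.129,.032),circ(c,(.456,-.199),.129,.0285))
for c in (t,w): print("press disc",circ(c,(.4236,-.0212),.004,.0245,bands=(.008,.003,.002)))
# knob in wrist
for r in (.007,): print("knob",circ(w,(.4236,-.0212),.059,r,bands=(.005,.003,.002)),circ(w,(.4236,-.0212),.061,r,bands=(.008,.003,.002)))
cv2.imwrite("pics/s7.png",np.hstack([cv2.resize(s["color"][150:240,340:430,::-1],(400,400),interpolation=cv2.INTER_CUBIC),cv2.resize(w["color"][60:260,210:410,::-1],(400,400))]))
E
```

```text
time: 13.55
eef_pos: [0.435, -0.0773, 0.2001]
tcp_rot: [0.0, -0.001, 1.0, 0.0]
wrist_force: [1.1, 0.2, 0.9]
gripper_width: 1.0
grasp_force: 0.0
time: 14.8
eef_pos: [0.4237, -0.0213, 0.1397]
tcp_rot: [-0.0, -0.0, 1.0, -0.0]
wrist_force: [-0.1, 0.5, 0.1]
gripper_width: 0.504
grasp_force: 0.0
[ 0.42373738 -0.02123915  0.13970725]
top brew lip (array([ 0.4536, -0.2021,  0.046 ]), 169, 18, 0.001) bead (array([ 0.4539, -0.1955,  0.032 ]), 111, 18, 0.0015) (array([ 0.4537, -0.1975,  0.0285]), 91, 16, 0.0015)
wrist brew lip (array([ 0.4548, -0.1981,  0.046 ]), 254, 14, 0.001) bead (array([ 0.4543, -0.1972,  0.032 ]), 268, 18, 0.0008) (array([ 0.4556, -0.2001,  0.0285]), 291, 18, 0.0018)
scene brew lip (array([ 0.4534, -0.2003,  0.046 ]), 72, 16, 0.0014) bead (array([ 0.452 , -0.1965,  0.032 ]), 31, 15, 0.0014) (array([ 0.4564, -0.1952,  0.0285]), 28, 16, 0.0015)
press disc (array([ 0.425 , -0.0287,  0.0245]), 9, 6, 0.0011)
press disc (array([ 0.4231, -0.0204,  0.0245]), 176, 18, 0.0004)
knob (array([ 0.4249, -0.0182,  0.007 ]), 27, 9, 0.0009) (array([ 0.4243, -0.0182,  0.007 ]), 27, 9, 0.0008)
```

View pics/s7.png

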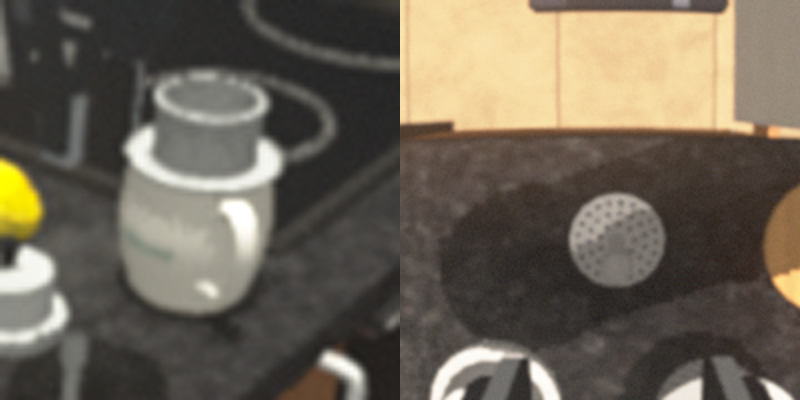

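The brewer stands level and centred on the mug rim (left half), and the press is under the tool at right-half (617,240). Gripping the press knob.

```bash
python3 -m creep '[[-1,0,-40,0,0,0,0],[-1,0,-80,0,0,0,0],[-1,0,-110,0,0,0,0],[-1,0,-124,0,0,0,0],[-1,0,-124,0,0,0,0],[-1,0,-124,0,0,0,-1],[-1,0,-124,0,0,0,-1],[-1,0,-124,0,0,0,-1],[-1,0,-124,0,0,0,-1],[-1,0,-124,0,0,0,-1]]' 40
python3 - <<'E'
from h import *
# tip estimate: brewer grasp photo s4, left finger tip pixel
c=cap("scene")
for z in (0,.01,.02,.03): print(z,np.round(proj(c,(.50,.180,z)),1))
E
```

```text
time: 16.2
eef_pos: [0.4235, -0.021, 0.0166]
tcp_rot: [0.001, -0.0, 1.0, 0.0]
wrist_force: [-0.9, 0.5, 6.4]
gripper_width: 0.137
grasp_force: 39.4
0 [270.9 274.3]
0.01 [270.8 270.7]
0.02 [270.6 267. ]
0.03 [270.4 263.2]
```

The width of 11.6 mm suggests a grip near the knob's rounded top. Regripping 7 mm lower.

```bash
python3 -m creep '[[0,0,0,0,0,0,0],[0,0,0,0,0,0,0],[0,0,-4,0,0,0,0],[0,0,-7,0,0,0,0],[0,0,-7,0,0,0,-1],[0,0,-7,0,0,0,-1],[0,0,-7,0,0,0,-1],[0,0,-7,0,0,0,-1],[0,0,-7,0,0,0,-1],[0,0,-7,0,0,0,-1]]' 40
python3 -m creep '[[0,0,8,0,0,0,-1],[0,0,30,0,0,0,-1],[0,0,80,0,0,0,-1],[0,0,135,0,0,0,-1],[0,0,190,0,0,0,-1],[0,0,215,0,0,0,-1],[0,0,215,0,0,0,-1],[0,0,215,0,0,0,-1],[0,0,215,0,0,0,-1],[0,0,215,0,0,0,-1]]'
python3 - <<'E'
from h import *
w=cap("wrist"); p=tool()[:3,3]; print(p); zb=p[2]-.009
print("disc in hand",circ(w,p[:2],zb+.004,.0245),circ(w,p[:2],zb,.0245))
cv2.imwrite("pics/w8.png",w["color"][...,::-1])
for r in (.032,.0285): print("brew",circ(w,(.4555,-.199),.129,r,bands=(.004,.002)))
E
```

```text
time: 17.5
eef_pos: [0.4227, -0.0213, 0.0087]
tcp_rot: [-0.0, -0.0, 1.0, -0.0]
wrist_force: [0.3, 1.4, -0.7]
gripper_width: 0.141
grasp_force: 38.9
time: 18.75
eef_pos: [0.4223, -0.0214, 0.2227]
tcp_rot: [-0.001, -0.0, 1.0, -0.0]
wrist_force: [-1.4, 0.1, 0.0]
gripper_width: 0.139
grasp_force: 39.0
[ 0.42240776 -0.02136468  0.22291655]
disc in hand (array([ 0.4242, -0.0203,  0.0245]), 395, 17, 0.0018) (array([ 0.4248, -0.0202,  0.0245]), 384, 17, 0.0017)
brew (array([ 0.4547, -0.1979,  0.032 ]), 187, 17, 0.0005)
brew (array([ 0.4564, -0.2004,  0.0285]), 149, 18, 0.001)
```

```bash
python3 -m creep '[[10,-55,0,0,0,0,-1],[20,-110,0,0,0,0,-1],[32,-160,0,0,0,0,-1],[32,-178,-10,0,0,0,-1],[32,-178,-40,0,0,0,-1],[32,-178,-65,0,0,0,-1],[32,-178,-74,0,0,0,-1],[32,-178,-74,0,0,0,-1],[32,-178,-74,0,0,0,-1],[32,-178,-74,0,0,0,-1]]'
python3 - <<'E'
from h import *
t=cap("top"); w=cap("wrist"); s=cap("scene"); p=tool()[:3,3]; print(p)
for c in (t,w,s):
    print(c["n"],"bead",circ(c,(.455,-.199),.129,.032,bands=(.005,.003,.002)),"disc",circ(c,(.455,-.199),.145,.0245,bands=(.005,.003,.002)),circ(c,(.455,-.199),.129,.0285,bands=(.005,.003,.002)))
cv2.imwrite("pics/s9.png",np.hstack([cv2.resize(s["color"][110:230,330:450,::-1],(400,400),interpolation=cv2.INTER_CUBIC),cv2.resize(w["color"][80:280,220:420,::-1],(400,400))]))
E
```

```text
time: 20.05
eef_pos: [0.4554, -0.1993, 0.1507]
tcp_rot: [0.001, -0.0, 1.0, -0.0]
wrist_force: [-0.7, -1.3, -0.7]
gripper_width: 0.14
grasp_force: 39.1
[ 0.45500909 -0.19925413  0.15024937]
top bead (array([ 0.4544, -0.1986,  0.032 ]), 25, 7, 0.0012) disc (array([ 0.4573, -0.1954,  0.0245]), 17, 7, 0.0008) (array([ 0.4523, -0.2017,  0.0285]), 28, 9, 0.0011)
wrist bead (array([ 0.4549, -0.1985,  0.032 ]), 266, 16, 0.0009) disc (array([ 0.4553, -0.1979,  0.0245]), 189, 14, 0.001) (array([ 0.4558, -0.1998,  0.0285]), 186, 15, 0.001)
scene bead (array([ 0.456 , -0.2026,  0.032 ]), 9, 7, 0.0006) disc (array([ 0.4536, -0.2018,  0.0245]), 18, 10, 0.0011) (array([ 0.4561, -0.1994,  0.0285]), 7, 4, 0.001)
```

View pics/s9.png

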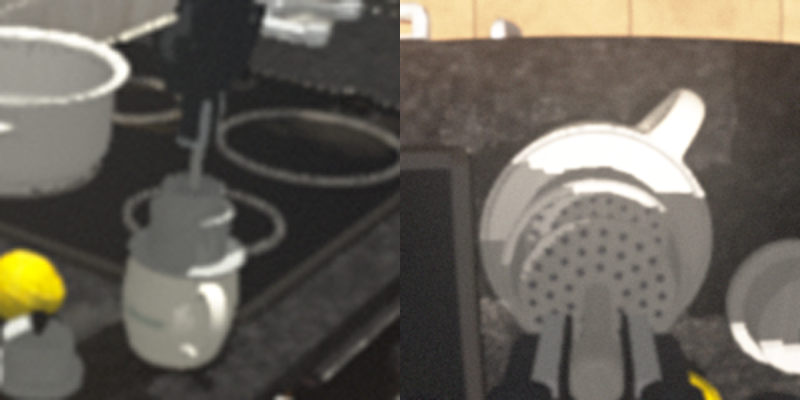

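The disc is over the chamber's mouth, within about 1 mm of centre. Lowering it.

```bash
python3 -m creep '[[0,0,-8,0,0,0,-1],[0,0,-16,0,0,0,-1],[0,0,-24,0,0,0,-1],[0,0,-30,0,0,0,-1],[0,0,-36,0,0,0,-1],[0,0,-41,0,0,0,-1],[0,0,-44,0,0,0,-1],[0,0,-46,0,0,0,-1],[0,0,-47,0,0,0,-1],[0,0,-47,0,0,0,-1]]'
```

```text
time: 21.45
eef_pos: [0.4548, -0.1993, 0.1028]
tcp_rot: [0.0, -0.0, 1.0, -0.0]
wrist_force: [-0.1, 0.4, -1.0]
gripper_width: 0.139
grasp_force: 39.1
```

```bash
python3 -m creep '[[0,0,-1,0,0,0,-1],[0,0,-2,0,0,0,-1],[0,0,-2,0,0,0,-1],[0,0,-2,0,0,0,-1],[0,0,-2,0,0,0,-0.4],[0,0,-2,0,0,0,-0.2],[0,0,-2,0,0,0,-0.2],[0,0,20,0,0,0,-0.2],[0,0,60,0,0,0,-0.2],[0,0,100,0,0,0,-0.2]]'
python3 -m creep '[[20,40,0,0,0,0,0],[45,85,0,0,0,0,0],[60,110,-20,0,0,0,0],[60,110,-50,0,0,0,0],[60,110,-50,0,0,0,0],[60,110,-50,0,0,0,0],[60,110,-50,0,0,0,0],[60,110,-50,0,0,0,0],[60,110,-50,0,0,0,0],[60,110,-50,0,0,0,0]]'
python3 - <<'E'
from h import *
w=cap("wrist"); t=cap("top"); p=tool()[:3,3]; print(p)
for c in (w,t):
    print(c["n"],"dome skirt",circ(c,(.514,-.089),.0085,.037,bands=(.006,.003,.002)),circ(c,(.514,-.089),.039,.030,bands=(.006,.003,.002)))
    print("bead",circ(c,(.455,-.199),.129,.032,bands=(.005,.003,.002)),"knob",circ(c,(.455,-.199),.152,.007,bands=(.01,.004,.002)))
g=w["color"].max(2); u,v=proj(w,(.514,-.089,.058)); m=((g<60)*255).astype(np.uint8); n,l,st,ce=cv2.connectedComponentsWithStats(m)
for i in range(1,n):
    if 60<st[i,4]<3000 and np.hypot(*(ce[i]-[u,v]))<40: print("black knob",st[i],pt(w,*ce[i],.056).round(4))
E
```

```text
time: 22.7
eef_pos: [0.4544, -0.1993, 0.2037]
tcp_rot: [-0.0, -0.0, 1.0, -0.0]
wrist_force: [0.9, 0.0, -0.4]
gripper_width: 0.399
grasp_force: 0.0
time: 23.95
eef_pos: [0.5148, -0.0893, 0.1529]
tcp_rot: [0.0, -0.0, 1.0, 0.0]
wrist_force: [-0.5, -0.7, -0.4]
gripper_width: 0.501
grasp_force: 0.0
[ 0.51473432 -0.08929163  0.15276985]
wrist dome skirt (array([ 0.5162, -0.0882,  0.037 ]), 263, 18, 0.0005) (array([ 0.5136, -0.0871,  0.03  ]), 176, 17, 0.0009)
bead (array([ 0.4552, -0.1978,  0.032 ]), 287, 17, 0.0005) knob (array([ 0.4553, -0.1979,  0.007 ]), 69, 18, 0.0003)
top dome skirt (array([ 0.5135, -0.0911,  0.037 ]), 53, 9, 0.0008) (array([ 0.5122, -0.0887,  0.03  ]), 26, 7, 0.001)
bead (array([ 0.4534, -0.195 ,  0.032 ]), 106, 18, 0.001) knob (array([ 0.4532, -0.1979,  0.007 ]), 13, 11, 0.0009)
black knob [311 183  16  16 192] [ 0.5151 -0.0882  0.056 ]
```

Press seated: its knob (.4553,−.1979) matches the bead centre (.4552,−.1978). Now gripping the dome's knob.

```bash
python3 -m creep '[[0.5,1,-40,0,0,0,0],[0.5,1,-80,0,0,0,0],[0.5,1,-115,0,0,0,0],[0.5,1,-132,0,0,0,0],[0.5,1,-138,0,0,0,0],[0.5,1,-138,0,0,0,-1],[0.5,1,-138,0,0,0,-1],[0.5,1,-138,0,0,0,-1],[0.5,1,-138,0,0,0,-1],[0.5,1,-138,0,0,0,-1]]' 50
```

```text
time: 25.3
eef_pos: [0.5159, -0.0882, 0.0155]
tcp_rot: [0.001, -0.0, 1.0, 0.0]
wrist_force: [-0.3, 0.9, 4.7]
gripper_width: 0.154
grasp_force: 49.2
```

```bash
python3 -m creep '[[0,0,8,0,0,0,-1],[0,0,40,0,0,0,-1],[0,0,100,0,0,0,-1],[0,0,160,0,0,0,-1],[-5,-5,190,0,0,0,-1],[-30,-50,195,0,0,0,-1],[-55,-95,195,0,0,0,-1],[-60,-110,185,0,0,0,-1],[-60,-110,165,0,0,0,-1],[-60,-110,165,0,0,0,-1]]'
python3 - <<'E'
from h import *
w=cap("wrist"); t=cap("top"); s=cap("scene"); p=tool()[:3,3]; print(p); zb=p[2]-.015
for c in (w,t,s):
    print(c["n"],"skirt",circ(c,p[:2],zb+.0085,.037,bands=(.006,.003,.002)),circ(c,p[:2],zb,.037,bands=(.006,.003,.002)),"lip",circ(c,(.455,-.199),.0915,.046,bands=(.005,.003,.002)))
cv2.imwrite("pics/s10.png",np.hstack([cv2.resize(s["color"][110:230,330:450,::-1],(400,400),interpolation=cv2.INTER_CUBIC),cv2.resize(w["color"][80:280,220:420,::-1],(400,400))]))
E
```

```text
time: 26.55
eef_pos: [0.4538, -0.1979, 0.1779]
tcp_rot: [-0.002, 0.0, 1.0, 0.001]
wrist_force: [0.2, 1.3, -0.4]
gripper_width: 0.157
grasp_force: 49.0
[ 0.45586332 -0.19806436  0.18016195]
wrist skirt (array([ 0.4533, -0.1975,  0.037 ]), 452, 18, 0.0008) (array([ 0.4543, -0.1975,  0.037 ]), 390, 18, 0.001) lip (array([ 0.4546, -0.1987,  0.046 ]), 238, 15, 0.0008)
top skirt (array([ 0.4561, -0.1957,  0.037 ]), 33, 8, 0.0009) (array([ 0.4563, -0.1973,  0.037 ]), 34, 8, 0.001) lip (array([ 0.4533, -0.2017,  0.046 ]), 38, 8, 0.0009)
scene skirt (array([ 0.4534, -0.1993,  0.037 ]), 26, 12, 0.001) (array([ 0.4536, -0.2   ,  0.037 ]), 27, 12, 0.001) lip (array([ 0.4537, -0.2004,  0.046 ]), 40, 14, 0.0012)
```

```bash
python3 -m creep '[[0,0,-5,0,0,0,-1],[0,0,-10,0,0,0,-1],[0,0,-15,0,0,0,-1],[0,0,-20,0,0,0,-1],[0,0,-25,0,0,0,-1],[0,0,-30,0,0,0,-1],[0,0,-33,0,0,0,-1],[0,0,-33,0,0,0,-1],[0,0,-33,0,0,0,-1],[0,0,-33,0,0,0,-1]]'
python3 - <<'E'
from h import *
w=cap("wrist"); p=tool()[:3,3]; print(p); zb=p[2]-.015
print("skirt",circ(w,p[:2],zb+.0085,.037,bands=(.006,.003,.002)),circ(w,p[:2],zb,.037,bands=(.006,.003,.002)),"lip",circ(w,(.455,-.199),.0915,.046,bands=(.005,.003,.002)))
E
```

```text
time: 27.95
eef_pos: [0.4554, -0.1983, 0.1469]
tcp_rot: [0.0, -0.0, 1.0, -0.0]
wrist_force: [-0.2, -0.6, -1.5]
gripper_width: 0.152
grasp_force: 48.9
[ 0.45535513 -0.19828363  0.14687776]
skirt (array([ 0.4553, -0.198 ,  0.037 ]), 441, 18, 0.0009) (array([ 0.4558, -0.1977,  0.037 ]), 352, 17, 0.0011) lip (array([ 0.4553, -0.1988,  0.046 ]), 293, 16, 0.0011)
```

Skirt (.4553,−.1980) over bead (.4552,−.1978). Lowering onto the chamber.

```bash
python3 -m creep '[[0,0,-3,0,0,0,-1],[0,0,-5,0,0,0,-1],[0,0,-7,0,0,0,-1],[0,0,-9,0,0,0,-1],[0,0,-10,0,0,0,-1],[0,0,-11,0,0,0,-1],[0,0,-12,0,0,0,-1],[0,0,-12,0,0,0,-1],[0,0,-12,0,0,0,-1],[0,0,-12,0,0,0,-1]]'
```

```text
time: 29.25
eef_pos: [0.4557, -0.1984, 0.1357]
tcp_rot: [0.001, -0.0, 1.0, -0.0]
wrist_force: [-1.3, -0.2, 5.6]
gripper_width: 0.16
grasp_force: 49.6
```

```bash
python3 -m creep '[[0,0,0,0,0,0,-0.6],[0,0,0,0,0,0,0],[0,0,0,0,0,0,0],[0,0,0,0,0,0,0],[0,0,20,0,0,0,0],[0,0,60,0,0,0,0],[0,0,100,0,0,0,0],[0,0,100,0,0,0,0.5],[15,60,100,0,0,0,1],[30,115,100,0,0,0,1]]'
python3 -m creep '[[15,58,-5,0,0,0,1],[29,113,-10,0,0,0,1],[29,113,-35,0,0,0,1],[29,113,-35,0,0,0,1],[29,113,-35,0,0,0,1],[29,113,-35,0,0,0,1],[29,113,-35,0,0,0,1],[29,113,-35,0,0,0,1],[29,113,-35,0,0,0,1],[29,113,-35,0,0,0,1]]'
python3 - <<'E'
from h import *
w=cap("wrist"); t=cap("top"); p=tool()[:3,3]; print(p)
for c in (w,t):
    print(c["n"],"basket rim",circ(c,(.5147,.0304),.0605,.043,bands=(.006,.003,.002)),"collar",circ(c,(.5147,.0304),.078,.0285,bands=(.004,.002)))
    print(c["n"],"tall",circ(c,(.366,.265),.101,.039,bands=(.006,.003,.002)),circ(c,(.366,.265),.101,.034,bands=(.004,.002)))
    print(c["n"],"dome skirt",circ(c,(.455,-.198),.129,.037,bands=(.004,.002)),"dome top",circ(c,(.455,-.198),.1595,.030,bands=(.004,.002)),"lip",circ(c,(.455,-.198),.0915,.046,bands=(.004,.002)))
E
```

```text
time: 30.5
eef_pos: [0.4849, -0.0824, 0.234]
tcp_rot: [-0.0, 0.001, 1.0, 0.0]
wrist_force: [0.4, 0.2, -0.9]
gripper_width: 1.0
grasp_force: 0.0
time: 31.75
eef_pos: [0.5143, 0.0297, 0.1998]
tcp_rot: [0.0, -0.0, 1.0, 0.0]
wrist_force: [-0.0, -0.1, 0.0]
gripper_width: 1.0
grasp_force: 0.0
[0.51419912 0.02973394 0.19969712]
wrist basket rim (array([0.515 , 0.0302, 0.043 ]), 305, 18, 0.0004) collar (array([0.5153, 0.0335, 0.0285]), 123, 12, 0.001)
wrist tall (array([0.367 , 0.2664, 0.039 ]), 220, 18, 0.0005) (array([0.3669, 0.2662, 0.034 ]), 192, 18, 0.0005)
wrist dome skirt (array([ 0.455, -0.198,  0.037]), 187, 15, 0.0008) dome top (array([ 0.4557, -0.1992,  0.03  ]), 108, 13, 0.0009) lip (array([ 0.4552, -0.1976,  0.046 ]), 199, 17, 0.0007)
top basket rim (array([0.5128, 0.0273, 0.043 ]), 78, 14, 0.0009) collar (array([0.5147, 0.03  , 0.0285]), 30, 9, 0.001)
top tall (array([0.366, 0.265, 0.039]), 0, 0, nan) (array([0.366, 0.265, 0.034]), 0, 0, nan)
top dome skirt (array([ 0.4553, -0.2007,  0.037 ]), 76, 14, 0.0009) dome top (array([ 0.456 , -0.1983,  0.03  ]), 52, 12, 0.001) lip (array([ 0.4536, -0.2013,  0.046 ]), 139, 17, 0.0007)
  ret = _var(a, axis=axis, dtype=dtype, out=out, ddof=ddof,
  arrmean = um.true_divide(arrmean, div, out=arrmean,
  ret = ret.dtype.type(ret / rcount)
```

The coffee stack is concentric. Gripping the basket collar.

```bash
python3 -m creep '[[0.5,0.5,-50,0,0,0,1],[0.5,0.5,-100,0,0,0,1],[0.5,0.5,-145,0,0,0,1],[0.5,0.5,-165,0,0,0,1],[0.5,0.5,-174,0,0,0,1],[0.5,0.5,-174,0,0,0,-1],[0.5,0.5,-174,0,0,0,-1],[0.5,0.5,-174,0,0,0,-1],[0.5,0.5,-174,0,0,0,-1],[0.5,0.5,-174,0,0,0,-1]]' 40
python3 - <<'E'
from h import *
s=cap("scene"); cv2.imwrite("pics/s11.png",cv2.resize(s["color"][150:270,240:400,::-1],None,fx=5,fy=5,interpolation=cv2.INTER_CUBIC))
E
```

```text
time: 33.1
eef_pos: [0.516, 0.0305, 0.0271]
tcp_rot: [0.002, -0.001, 1.0, 0.0]
wrist_force: [-0.0, 0.4, 6.0]
gripper_width: 0.653
grasp_force: 43.0
```

```bash
python3 -m creep '[[0,0,8,0,0,0,-1],[0,0,40,0,0,0,-1],[0,0,100,0,0,0,-1],[0,0,150,0,0,0,-1],[-20,20,185,0,0,0,-1],[-55,70,185,0,0,0,-1],[-90,120,185,0,0,0,-1],[-90,120,185,0,0,0,-1],[-90,120,185,0,0,0,-1],[-90,120,185,0,0,0,-1]]'
python3 - <<'E'
from h import *
w=cap("wrist"); p=tool()[:3,3]; print(p); zb=p[2]-.026
print("rim in hand",circ(w,p[:2],zb+.0605,.043,bands=(.006,.003,.002)),circ(w,p[:2],zb+.078,.0285,bands=(.006,.003)),"tall",circ(w,(.366,.265),.101,.039,bands=(.006,.003,.002)),circ(w,(.366,.265),.101,.034,bands=(.004,.002)))
E
```

```text
time: 34.4
eef_pos: [0.425, 0.1493, 0.2105]
tcp_rot: [-0.0, 0.001, 1.0, -0.0]
wrist_force: [-0.8, 0.3, -1.5]
gripper_width: 0.655
grasp_force: 43.1
[0.42512533 0.14923264 0.21043229]
rim in hand (array([0.4239, 0.1495, 0.043 ]), 622, 18, 0.0009) (array([0.4251, 0.1489, 0.0285]), 671, 16, 0.0015) tall (array([0.3668, 0.2672, 0.039 ]), 247, 18, 0.0006) (array([0.3658, 0.2659, 0.034 ]), 232, 18, 0.0006)
```

```bash
python3 -m creep '[[-20,40,0,0,0,0,-1],[-40,80,0,0,0,0,-1],[-58,116.5,0,0,0,0,-1],[-58,116.5,-30,0,0,0,-1],[-58,116.5,-55,0,0,0,-1],[-58,116.5,-72,0,0,0,-1],[-58,116.5,-72,0,0,0,-1],[-58,116.5,-72,0,0,0,-1],[-58,116.5,-72,0,0,0,-1],[-58,116.5,-72,0,0,0,-1]]'
python3 - <<'E'
from h import *
w=cap("wrist");s=cap("scene");t=cap("top"); p=tool()[:3,3]; print(p); zb=p[2]-.026
for c in (w,t,s): print(c["n"],"rim in hand",circ(c,p[:2],zb+.0605,.043,bands=(.006,.003,.002)),"tall",circ(c,(.366,.2665),.101,.039,bands=(.006,.003,.002)),circ(c,(.366,.2665),.101,.034,bands=(.004,.002)),"bottom",circ(c,p[:2],zb,.025,bands=(.006,.003,.002)))
cv2.imwrite("pics/s12.png",np.hstack([cv2.resize(s["color"][170:350,210:390,::-1],(400,400),interpolation=cv2.INTER_CUBIC),cv2.resize(w["color"][80:280,220:420,::-1],(400,400))]))
E
```

```text
time: 35.7
eef_pos: [0.367, 0.267, 0.1393]
tcp_rot: [0.0, -0.0, 1.0, 0.001]
wrist_force: [0.5, -0.4, -1.9]
gripper_width: 0.654
grasp_force: 43.2
[0.36679911 0.26685007 0.13901192]
wrist rim in hand (array([0.3657, 0.2671, 0.043 ]), 619, 18, 0.0009) tall (array([0.3665, 0.2674, 0.039 ]), 252, 14, 0.001) (array([0.364 , 0.2663, 0.034 ]), 108, 8, 0.001) bottom (array([0.3705, 0.2671, 0.025 ]), 37, 5, 0.0011)
top rim in hand (array([0.364 , 0.2652, 0.043 ]), 68, 14, 0.001) tall (array([0.3662, 0.2684, 0.039 ]), 41, 13, 0.0011) (array([0.367 , 0.2667, 0.034 ]), 18, 7, 0.0011) bottom (array([0.3667, 0.2647, 0.025 ]), 30, 9, 0.001)
scene rim in hand (array([0.3632, 0.2667, 0.043 ]), 79, 12, 0.0009) tall (array([0.3649, 0.2654, 0.039 ]), 52, 12, 0.0011) (array([0.3672, 0.2678, 0.034 ]), 23, 7, 0.0009) bottom (array([0.3637, 0.2657, 0.025 ]), 47, 10, 0.0007)
```

View pics/s12.png

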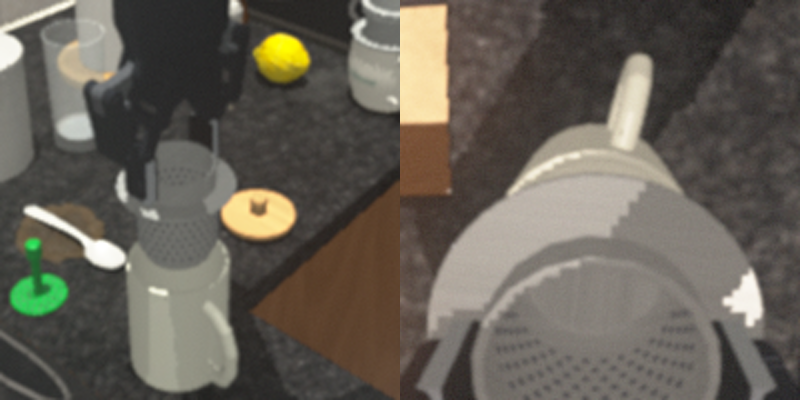

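The basket is above the mug's mouth, level and within 1 mm. Lowering.

```bash
python3 -m creep '[[0.5,0,-10,0,0,0,-1],[0.5,0,-20,0,0,0,-1],[0.5,0,-30,0,0,0,-1],[0.5,0,-40,0,0,0,-1],[0.5,0,-50,0,0,0,-1],[0.5,0,-57,0,0,0,-1],[0.5,0,-62,0,0,0,-1],[0.5,0,-65,0,0,0,-1],[0.5,0,-65,0,0,0,-1],[0.5,0,-65,0,0,0,-1]]'
python3 -m creep '[[0,0,-1,0,0,0,-1],[0,0,-2,0,0,0,-1],[0,0,-3,0,0,0,-1],[0,0,-4,0,0,0,-1],[0,0,-5,0,0,0,-1],[0,0,-5,0,0,0,-1],[0,0,-5,0,0,0,-1],[0,0,-5,0,0,0,-1],[0,0,-5,0,0,0,-1],[0,0,-5,0,0,0,-1]]'
```

```text
time: 37.1
eef_pos: [0.3674, 0.2669, 0.074]
tcp_rot: [0.0, -0.0, 1.0, 0.0]
wrist_force: [-0.5, 0.3, -1.1]
gripper_width: 0.658
grasp_force: 43.2
time: 38.35
eef_pos: [0.3679, 0.2675, 0.0702]
tcp_rot: [0.001, -0.001, 1.0, 0.001]
wrist_force: [-2.2, -1.3, 7.9]
gripper_width: 0.652
grasp_force: 44.0
```

Contact at the expected height. Releasing and going to the flat lid.

```bash
python3 -m creep '[[0,0,0,0,0,0,0.5],[0,0,0,0,0,0,1],[0,0,0,0,0,0,1],[0,0,0,0,0,0,1],[0,0,20,0,0,0,1],[0,0,60,0,0,0,1],[0,0,110,0,0,0,1],[0,0,130,0,0,0,1],[15,-50,130,0,0,0,0.5],[30,-100,130,0,0,0,0]]'
python3 -m creep '[[15,-40,-10,0,0,0,0],[26,-76.5,-40,0,0,0,0],[26,-76.5,-70,0,0,0,0],[26,-76.5,-70,0,0,0,0],[26,-76.5,-70,0,0,0,0],[26,-76.5,-70,0,0,0,0],[26,-76.5,-70,0,0,0,0],[26,-76.5,-70,0,0,0,0],[26,-76.5,-70,0,0,0,0],[26,-76.5,-70,0,0,0,0]]'
python3 - <<'E'
from h import *
w=cap("wrist");t=cap("top");s=cap("scene"); p=tool()[:3,3]; print(p)
for c in (w,t,s):
    print(c["n"],"flat",circ(c,(.4235,.0905),.0125,.0365,bands=(.006,.003,.002)),"knob",circ(c,(.4235,.0905),.030,.008,bands=(.005,.002)))
    print("  rim",circ(c,(.367,.267),.1035,.043,bands=(.006,.003,.002)),"collar",circ(c,(.367,.267),.121,.0285,bands=(.004,.002)),circ(c,(.367,.267),.121,.0255,bands=(.004,.002)))
E
```

```text
time: 39.6
eef_pos: [0.3973, 0.166, 0.199]
tcp_rot: [0.0, -0.001, 1.0, 0.0]
wrist_force: [0.7, 0.4, -0.6]
gripper_width: 0.606
grasp_force: 0.0
time: 40.85
eef_pos: [0.4232, 0.0903, 0.1288]
tcp_rot: [0.0, -0.0, 1.0, 0.0]
wrist_force: [0.4, 0.1, -0.1]
gripper_width: 0.502
grasp_force: 0.0
[0.42322967 0.09022163 0.12868884]
wrist flat (array([0.423 , 0.0914, 0.0365]), 276, 18, 0.0004) knob (array([0.4169, 0.0886, 0.008 ]), 17, 5, 0.0005)
  rim (array([0.3673, 0.2668, 0.043 ]), 342, 18, 0.0007) collar (array([0.3674, 0.267 , 0.0285]), 185, 16, 0.0007) (array([0.3672, 0.2664, 0.0255]), 215, 18, 0.0006)
top flat (array([0.4236, 0.0914, 0.0365]), 27, 6, 0.001) knob (array([0.4235, 0.0905, 0.008 ]), 0, 0, nan)
  rim (array([0.3658, 0.2652, 0.043 ]), 59, 10, 0.0009) collar (array([0.3672, 0.2677, 0.0285]), 45, 13, 0.0012) (array([0.367 , 0.2699, 0.0255]), 42, 12, 0.001)
scene flat (array([0.4207, 0.0904, 0.0365]), 60, 14, 0.0011) knob (array([0.4354, 0.076 , 0.008 ]), 7, 5, 0.001)
  rim (array([0.3655, 0.2662, 0.043 ]), 135, 18, 0.0008) collar (array([0.366 , 0.2666, 0.0285]), 74, 17, 0.0009) (array([0.3675, 0.2654, 0.0255]), 50, 14, 0.001)
  ret = _var(a, axis=axis, dtype=dtype, out=out, ddof=ddof,
  arrmean = um.true_divide(arrmean, div, out=arrmean,
  ret = ret.dtype.type(ret / rcount)
```

Basket hangs level and centred; collar at (.3673,.2668). Gripping the flat lid's knob.

```bash
python3 -m creep '[[-0.5,1,-45,0,0,0,0],[-0.5,1,-90,0,0,0,0],[-0.5,1,-120,0,0,0,0],[-0.5,1,-135,0,0,0,0],[-0.5,1,-140,0,0,0,0],[-0.5,1,-143,0,0,0,0],[-0.5,1,-143,0,0,0,-1],[-0.5,1,-143,0,0,0,-1],[-0.5,1,-143,0,0,0,-1],[-0.5,1,-143,0,0,0,-1]]' 40
```

```text
time: 42.25
eef_pos: [0.4233, 0.0916, -0.0136]
tcp_rot: [0.001, -0.0, 1.0, 0.0]
wrist_force: [-1.6, 0.4, 6.5]
gripper_width: 0.159
grasp_force: 39.3
```

```bash
python3 -m creep '[[0,0,8,0,0,0,-1],[0,0,50,0,0,0,-1],[0,0,110,0,0,0,-1],[0,0,165,0,0,0,-1],[-15,50,185,0,0,0,-1],[-35,110,185,0,0,0,-1],[-50,160,185,0,0,0,-1],[-56,175,180,0,0,0,-1],[-56,175,160,0,0,0,-1],[-56,175,145,0,0,0,-1]]'
python3 -m creep '[[0,0,-2,0,0,0,-1],[0,0,-2,0,0,0,-1],[0,0,-2,0,0,0,-1],[0,0,-2,0,0,0,-1],[0,0,-2,0,0,0,-1],[0,0,-2,0,0,0,-1],[0,0,-2,0,0,0,-1],[0,0,-2,0,0,0,-1],[0,0,-2,0,0,0,-1],[0,0,-2,0,0,0,-1]]'
python3 - <<'E'
from h import *
w=cap("wrist");t=cap("top");s=cap("scene"); p=tool()[:3,3]; print(p); zb=p[2]+.014
for c in (w,t,s):
    print(c["n"],"flat in hand",circ(c,p[:2],zb+.0125,.0365,bands=(.006,.003,.002)),"rim",circ(c,(.367,.267),.1035,.043,bands=(.006,.003,.002)),"mug",circ(c,(.367,.267),.101,.039,bands=(.003,.002)))
E
```

```text
time: 43.5
eef_pos: [0.366, 0.2655, 0.1298]
tcp_rot: [-0.001, -0.0, 1.0, -0.001]
wrist_force: [-0.2, 0.5, 0.1]
gripper_width: 0.159
grasp_force: 39.2
time: 44.75
eef_pos: [0.3667, 0.2662, 0.1287]
tcp_rot: [-0.0, -0.0, 1.0, -0.0]
wrist_force: [0.8, -0.9, -0.2]
gripper_width: 0.158
grasp_force: 39.2
[0.3667338  0.26621766 0.1286931 ]
wrist flat in hand (array([0.3664, 0.2668, 0.0365]), 440, 16, 0.0009) rim (array([0.3674, 0.2675, 0.043 ]), 322, 18, 0.0008) mug (array([0.3644, 0.2664, 0.039 ]), 179, 16, 0.001)
top flat in hand (array([0.3664, 0.2641, 0.0365]), 40, 12, 0.0012) rim (array([0.365 , 0.2655, 0.043 ]), 90, 17, 0.001) mug (array([0.3692, 0.2674, 0.039 ]), 61, 15, 0.001)
scene flat in hand (array([0.3638, 0.2662, 0.0365]), 76, 16, 0.0009) rim (array([0.365 , 0.2666, 0.043 ]), 98, 16, 0.0009) mug (array([0.3673, 0.2692, 0.039 ]), 57, 12, 0.001)
```

```bash
python3 -m creep '[[1,0.3,-5,0,0,0,-1],[1,0.3,-10,0,0,0,-1],[1,0.3,-15,0,0,0,-1],[1,0.3,-19,0,0,0,-1],[1,0.3,-22,0,0,0,-1],[1,0.3,-24,0,0,0,-1],[1,0.3,-26,0,0,0,-1],[1,0.3,-27,0,0,0,-1],[1,0.3,-28,0,0,0,-1],[1,0.3,-28,0,0,0,-1]]'
```

```text
time: 46.15
eef_pos: [0.3679, 0.2666, 0.1014]
tcp_rot: [0.0, -0.0, 1.0, 0.0]
wrist_force: [-1.8, -0.2, 5.5]
gripper_width: 0.161
grasp_force: 39.7
```

Contact at the expected height. Releasing, rising clear and checking everything.

```bash
python3 -m creep '[[0,0,0,0,0,0,-0.6],[0,0,0,0,0,0,0],[0,0,0,0,0,0,0],[0,0,0,0,0,0,0],[0,0,20,0,0,0,0],[0,0,60,0,0,0,0],[0,0,110,0,0,0,0],[0,-30,120,0,0,0,0],[20,-80,120,0,0,0,0],[30,-120,120,0,0,0,0]]'
python3 - <<'E'
from h import *
w=cap("wrist");t=cap("top");s=cap("scene"); p=tool()[:3,3]; print(p)
for c in (w,t,s):
    print(c["n"],"lid",circ(c,(.3673,.267),.1275,.0365,bands=(.006,.003,.002)),"rim",circ(c,(.367,.267),.1035,.043,bands=(.006,.003,.002)))
    print("  dome skirt",circ(c,(.455,-.198),.129,.037,bands=(.004,.002)),"lip",circ(c,(.455,-.198),.0915,.046,bands=(.004,.002)))
E
```

```text
time: 47.4
eef_pos: [0.398, 0.1453, 0.221]
tcp_rot: [0.0, -0.0, 1.0, 0.0]
wrist_force: [0.4, -0.2, -0.5]
gripper_width: 0.504
grasp_force: 0.0
[0.39783176 0.14510539 0.22073385]
wrist lid (array([0.368 , 0.2669, 0.0365]), 285, 18, 0.0007) rim (array([0.3677, 0.2677, 0.043 ]), 178, 13, 0.0007)
  dome skirt (array([ 0.4553, -0.1987,  0.037 ]), 116, 16, 0.0008) lip (array([ 0.4546, -0.1977,  0.046 ]), 140, 15, 0.0008)
top lid (array([0.3664, 0.2724, 0.0365]), 30, 7, 0.001) rim (array([0.3653, 0.2721, 0.043 ]), 30, 7, 0.0009)
  dome skirt (array([ 0.4549, -0.201 ,  0.037 ]), 84, 15, 0.0008) lip (array([ 0.4536, -0.2013,  0.046 ]), 138, 17, 0.0007)
scene lid (array([0.3657, 0.2658, 0.0365]), 128, 18, 0.0008) rim (array([0.3657, 0.2665, 0.043 ]), 99, 15, 0.0008)
  dome skirt (array([ 0.4547, -0.2013,  0.037 ]), 33, 12, 0.0009) lip (array([ 0.4534, -0.1997,  0.046 ]), 55, 15, 0.0011)
```

The lid, basket and mug line up within about 1 mm, the coffee stack is concentric, and the gripper is clear of everything. Handing in.

```bash
python3 -c "from bench import arm; print(arm.job_done())"
```

```text
the job is handed in; nothing more can be done
None
```

The job is handed in at about 47 s: the coffee brewer is built on the round mug and the lidded infuser hangs in the tall mug, both centred to about 1 mm by camera fits, after one missed brewer grasp that moved nothing.

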